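# File two loose flanges with their own kind

## Task

Two loose flanges, one round and one square, lie on the raised rubber deck of the sorting station. Slide each one off the end of the deck into the blue tray that holds the stack of its own shape, so that it lies flat on that tray's floor, and leave the steel housing and the jar where they are.

Things in the scene. Friction and masses are not known exactly. Their poses are not given: they have to be found in the camera images.
- station: Fixed sorting station, 312 mm (x) by 732 mm (y). Origin: centre of underside, on the bench. Middle (|y| < 120 mm): black rubber deck, top 30 mm above the bench. From each deck end to |y| = 360 mm: a blue tray, floor 22 mm above the bench, no lip towards the deck. Blue walls 6 mm thick, 45 mm high above the bench, all round: long ones at x = +-153, end ones at y = +-363 mm.
- round_flange: Loose round aluminium flange, 92 mm diameter, 15 mm thick, about 0.3 kg, lying flat on the deck; dark bore mark and four bolt hole marks, not real holes. Origin: centre of its underside; z up. Too wide for most grippers: push it.
- square_flange: Loose square aluminium flange, 88 by 88 mm (sides along its x and y), 15 mm thick, about 0.3 kg, lying flat on the deck; same marks. Origin: centre of its underside; z up. Too wide for most grippers: push it.
- round_stack: Stack of three round flanges (92 mm diameter, 45 mm high in all), fixed on the floor of one tray at its outer end, 304 mm from the station's middle along the station's +y or -y. Origin: centre of its underside. It marks the tray for round flanges; about 138 mm of free floor lies between the deck's end and the stack.
- square_stack: Stack of three square flanges (88 by 88 mm, 45 mm high in all), fixed likewise in the other tray. Origin: centre of its underside. It marks the tray for square flanges.
- housing: Bystander: steel cylinder 78 mm diameter, 91 mm high, standing on the bench just beyond the station. Origin: centre of its underside.
- oil: Bystander: jar 56 mm diameter, 90 mm high, black cap, standing on the bench just beyond the station. Origin: centre of its underside.
Mind the look-alikes: they are no part of the job. What is shaped like the square_flange but brown or purple is not meant.

How it is judged:
By the outcome, as a careful person would: the job done as asked, in the order asked, and still so for the second after the job is handed in, with the robot touching nothing.
It also fails if it takes over 51 s, if anything falls off the work surface, if the arm or the gripper's body presses on something with over 40 N, if the wrist force passes 120 N, or if a joint passes its speed limit or range.

## Robot

A 6-joint arm with a two-finger parallel gripper is mounted at the origin on the work surface. World frame = base frame: x ahead of the robot, y to its left, z up, the work surface at z = 0. Lengths are in mm, angles in rad, forces in N, time in s.
With the tool pointing down it reaches from about 350 to 975 mm from the base axis. Payload 4.9 kg.
Tool frame: the origin (TCP) lies on the centre line of the jaws, within the pads' length; the fingertips stand 17 mm ahead of it and the grasp point (between the pads) lies 2 mm behind it (bot.nose_length is the distance from the TCP to the fingertips, in mm); z points along the fingers, y is the line along which they close (so a half turn about z gives the same grasp; the last joint's range is limited). The gripper opens to 85 mm and grips with 20 to 120 N. Pads are 22 mm wide; open, the fingers measure 114 mm over their backs; the gripper's body (76 mm by 85 mm) begins 54 mm behind the grasp point. The pads swing forward as they close: fully open they stand 13 mm farther back than shut.
Start: joints at [1.198, 0.053, 1.613, -0, 1.476, -0.119], TCP at [156.918, 604.961, 248.304] pointing down, gripper open.
Joint ranges: [-3.01, 3.01], [-1.01, 2.22], [0.06, 2.58], [-1.02, 4.17], [0.09, 2.62], [-3.14, 3.14]. Speed limits (rad/s): [2.57, 2.57, 3.14, 3.14, 3.14, 3.14].

## Interface

Orientations are given as a unit quaternion [x, y, z, w].
In Python, from cell import bot gives the robot as it stands. Calls block until the motion is done:
- bot.move_ptp(position, orientation): joint-space move of the TCP to a pose.
- bot.servo_line(position, feed=150, rotation=None, stop_force=None): straight line of the TCP; rotation=None keeps the orientation; feed is the mean speed in mm/s. With stop_force (N) it stops when the force on the tool has changed by that much, and returns True; else False.
- bot.set_joints(angles): joint-space move.
- bot.set_gripper(opening, grasp_force=None): finger opening in mm; grasp_force is the grip in N (None keeps the last); returns when the fingers have stopped.
- bot.sleep(seconds).
- bot.solve_ik(position, orientation): joint angles nearest the present ones, or None.
- bot.get_image(name): name is "side" or "top"; returns a dict with "img" (480x640x3 uint8, red, green, blue), "mtx" (3x3 intrinsics, pixels), "xyz" and "rotation" of the camera in the world. Camera axes: x right, y down, z forward; pixel columns grow to the right and rows downward; lengths in mm; the calibration is good to about 2 mm. A picture is of the moment at which its call begins. There is no depth.
A pose or a line that the arm cannot do raises bot.PlanningError and nothing moves.
- bot.finish_job(): hands the job in; it is judged then, once.
Trained networks look in a picture, given as the dict that the camera call returned (one of the last four; its "shot" number tells which), for a name from the list of things; names that differ only in an ending like _2 or _b are one class to them, and where a whole thing is asked for, a point or a joint stands for the part that bears it (a point fixed in the world has none). Each returns a list of dicts, best first, with "conf" (0 to 1); they miss things now and then, are a little off and sometimes report something else, mostly with a low value. They report only what shows in the picture. A call takes as long as a camera call. They do not tell look-alikes from the thing itself.
- bot.silhouettes(thing, picture): "region" (480x640 bool, what is visible of it) and "rect" ([left, top, width, height] in pixels, round what is visible of it).
Readings, each from a call of its own:
- bot.current_time_s(): time.
- bot.current_joints(): joint angles.
- bot.current_qvel(): joint speeds.
- bot.current_joint_torque(): joint torques, N m.
- bot.current_tcp_pos(): TCP position.
- bot.current_eef_rot(): TCP orientation.
- bot.current_ft_force(): force on the tool from outside, world axes, zero at the start.
- bot.current_ft_torque(): the same for the moment, N m.
- bot.current_finger_gap(): finger opening in mm.
- bot.current_finger_force(): force on a finger pad.
Only numpy, scipy, OpenCV 4.12 (cv2) and the standard library are available. Lean on these libraries where they do the work, as an engineer would, in place of code of your own. Each camera call takes 0.05 s, during which the arm holds its last target. There are 200 camera calls.

## Working session

There is one attempt and no reset: what is moved stays moved. The work goes in short steps, each a Python script; the robot and the scene stay as the last script left them, time stands still between calls to the robot, and variables do not carry over. Pictures are saved under pics/ and viewed, at most 10 in all, crops included, and the job is handed in when it is done.

```bash
mkdir -p pics; cat > h.py <<'E'
import numpy as np, cv2
from cell import bot
from scipy.spatial.transform import Rotation as R
def rot(p):
    r=np.array(p["rotation"],float)
    return r if r.shape==(3,3) else R.from_quat(r).as_matrix()
def back(p,uv,z):
    uv=np.atleast_2d(uv).astype(float); K=np.array(p["mtx"]); c=np.array(p["xyz"])
    d=(rot(p)@np.linalg.inv(K)@np.c_[uv,np.ones(len(uv))].T).T
    return c+d*((z-c[2])/d[:,2])[:,None]
def save(p,n,img=None): cv2.imwrite("pics/"+n,cv2.cvtColor(p["img"] if img is None else img,cv2.COLOR_RGB2BGR))
E
python3 - <<'E'
from h import *
for n in("top","side"):
    p=bot.get_image(n); save(p,n+"0.png"); print(n,np.round(p["xyz"]),np.round(rot(p),2).tolist())
    for t,z in(("round_flange",45),("square_flange",45),("round_stack",67),("square_stack",67),("housing",91),("oil",90),("station",30)):
        for s in bot.silhouettes(t,p)[:4]:
            v,u=np.nonzero(s["region"]); c=[u.mean(),v.mean()]
            print(t,round(s["conf"],2),s["rect"],np.round(c),np.round(back(p,c,z)[0]))
print(bot.current_time_s(), bot.current_eef_rot())
E
```

```text
top [ 410.   12. 1684.] [[0.01, -1.0, 0.04], [-1.0, -0.01, 0.02], [-0.02, -0.04, -1.0]]
round_flange 0.62 [323.9, 176.5, 31.3, 33.2] [339. 191.] [623.  12.  45.]
square_flange 0.96 [232.7, 312.7, 41.4, 35.9] [251. 329.] [248. 244.  45.]
square_flange 0.94 [448.3, 329.0, 37.7, 36.8] [468. 346.] [ 212. -339.   45.]
square_flange 0.64 [313.0, 227.2, 36.7, 35.6] [331. 244.] [480.  31.  45.]
square_flange 0.56 [172.2, 323.8, 41.1, 37.3] [193. 341.] [212. 402.  45.]
round_stack 0.89 [429.0, 216.3, 36.3, 41.6] [448. 236.] [ 503. -278.   67.]
round_stack 0.18 [323.1, 175.5, 33.1, 34.4] [339. 191.] [620.  12.  67.]
square_stack 0.61 [206.4, 185.5, 37.2, 36.5] [226. 202.] [586. 316.  67.]
housing 0.78 [288.3, 122.8, 30.0, 32.5] [303. 139.] [756. 110.  91.]
oil 0.89 [375.8, 144.7, 24.1, 24.1] [387. 156.] [ 713. -113.   90.]
station 0.64 [205.1, 186.4, 41.4, 36.9] [226. 203.] [590. 324.  30.]
station 0.47 [312.6, 227.3, 37.0, 35.8] [331. 243.] [482.  32.  30.]
side [   94. -1127.  1110.] [[0.95, -0.22, 0.24], [-0.32, -0.62, 0.72], [-0.01, -0.76, -0.65]]
round_flange 0.61 [361.9, 221.2, 36.0, 26.0] [379. 232.] [621.  -0.  45.]
square_flange 0.97 [206.5, 203.5, 38.2, 28.8] [224. 217.] [240. 199.  45.]
square_flange 0.88 [242.7, 364.9, 45.5, 46.6] [265. 387.] [ 206. -377.   45.]
square_flange 0.67 [306.2, 226.7, 41.8, 27.7] [327. 238.] [479.  20.  45.]
square_flange 0.62 [182.1, 174.5, 38.4, 30.6] [202. 188.] [205. 355.  45.]
round_stack 0.98 [360.1, 300.1, 40.0, 37.5] [381. 318.] [ 497. -301.   67.]
round_stack 0.28 [361.9, 219.9, 35.8, 27.0] [379. 231.] [610. -22.  67.]
square_stack 0.58 [316.0, 152.7, 36.3, 34.7] [330. 170.] [581. 288.  67.]
housing 0.63 [396.3, 181.5, 31.9, 33.8] [411. 199.] [734.  50.  91.]
station 0.95 [280.4, 155.4, 171.1, 208.5] [359. 262.] [532. -77.  30.]
0.8 [1.26582318e-01 9.91956105e-01 3.24526116e-05 2.65588757e-05]
```

View pics/top0.png

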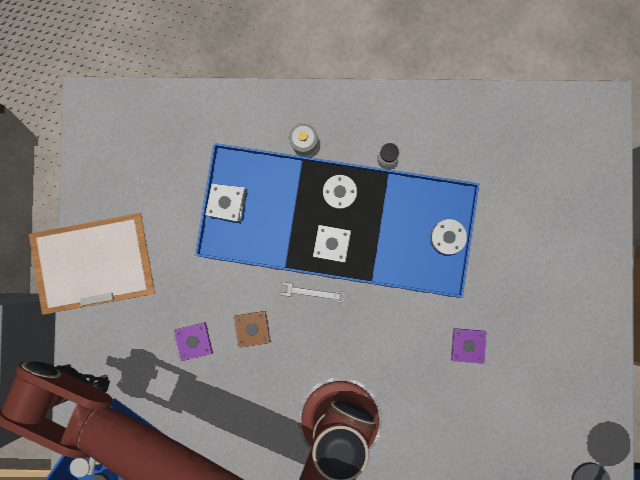

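View pics/side0.png

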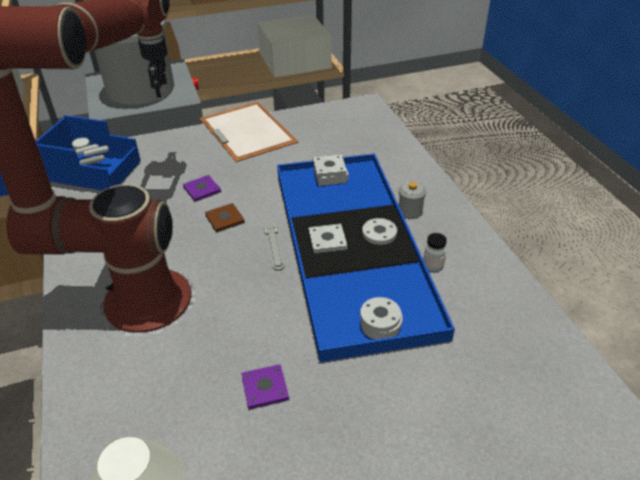

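Candidates (top image): round is (339,191) on the deck, and not the stack at (448,236). Square is silver (331,244) on the deck, and not brown (251,329), purple (193,341) or (468,346), or the stack at (226,202). So square goes toward the +y tray and round toward the -y tray. Next I fit the station and check a crop.

```bash
cat > fit.py <<'E'
from h import *
def fit(p):
    i=p["img"].astype(int); m=((i[...,2]>i[...,0]+50)).astype(np.uint8); m[:120]=0;m[310:]=0;m[:,:185]=0;m[:,490:]=0
    m=cv2.morphologyEx(m,cv2.MORPH_OPEN,np.ones((3,3)))
    v,u=np.nonzero(m); w=back(p,np.c_[u,v],45)[:,:2].astype(np.float32)
    (c,sz,a)=cv2.minAreaRect(w); b=cv2.boxPoints((c,sz,a))
    e=max((b[1]-b[0],b[2]-b[1]),key=np.linalg.norm); e/=np.linalg.norm(e); e*=np.sign(e[1])
    return np.array(c),e,sz
def flanges(p,c,ey,z=45):
    ex=np.array([ey[1],-ey[0]]); out={}
    for t in("round_flange","square_flange"):
        for s in bot.silhouettes(t,p):
            v,u=np.nonzero(s["region"]); w=back(p,np.c_[u,v],z)[:,:2]
            (cc,sz,a)=cv2.minAreaRect(w.astype(np.float32)); d=w.mean(0)-c
            if abs(d@ex)<150 and abs(d@ey)<250 and s["conf"]>.3: out.setdefault(t,(w.mean(0),np.round([d@ex,d@ey],1),np.round(sz),a,round(s["conf"],2)))
    return out
E
python3 - <<'E'
from fit import *
p=bot.get_image("top"); c,ey,sz=fit(p); print(c,ey,sz); f=flanges(p,c,ey); print(f)
np.savez("st.npz",c=c,ey=ey,r=f["round_flange"][0],s=f["square_flange"][0])
save(p,"crop.png",cv2.resize(p["img"][130:310,185:490],None,fx=2.5,fy=2.5))
ex=np.array([ey[1],-ey[0]])
print(bot.nose_length,bot.current_joints())
for sg in(1,-1):
    q=R.from_matrix(np.c_[np.r_[-sg*ey,0]*-1,np.r_[ex*-sg,0]*1,[0,0,-1]])
    M=q.as_matrix(); print(np.linalg.det(M))
    for k in "rs": 
        pos=np.r_[f[{"r":"round_flange","s":"square_flange"}[k]][0]+(80*ey if k=="r" else -80*ey),120]
        print(sg,k,pos,bot.solve_ik(pos,q.as_quat()))
E
```

```text
[546.91888428  18.56854248] [0.14056578 0.99007136] (731.0882568359375, 311.846923828125)
{'round_flange': (array([622.62098008,  11.6626367 ]), array([75.9,  3.8]), array([90., 90.]), 0.7361001968383789, 0.59), 'square_flange': (array([482.50823956,  31.31832656]), array([-65.6,   3.6]), array([88., 87.]), 79.47307586669922, 0.7)}
17.0 [ 1.19802722e+00  5.26959727e-02  1.61287751e+00 -8.07122441e-06
  1.47598084e+00 -1.18998989e-01]Traceback (most recent call last):
  File "<stdin>", line 8, in <module>
  File "scipy/spatial/transform/_rotation.pyx", line 1143, in scipy.spatial.transform._rotation.Rotation.from_matrix
ValueError: Non-positive determinant (left-handed or null coordinate frame) in rotation matrix 0: [[ 0.14056578 -0.99007136  0.        ]
 [ 0.99007136  0.14056578  0.        ]
 [-0.          0.         -1.        ]].
```

View pics/crop.png

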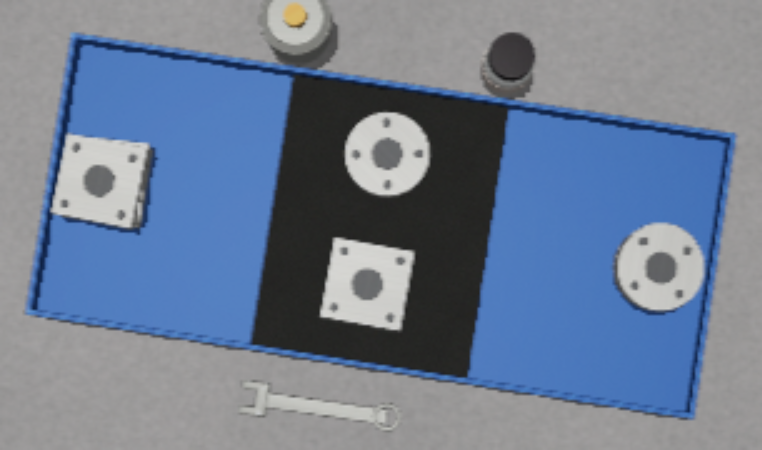

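The picture agrees with the fit: silver round at crop (387,153), silver square at (367,284), square stack at left and round stack at right. The fitted outline is 731x312 mm, as specified. I'll push each flange with two part-open fingertips, square first.

```bash
cat > push.py <<'E'
from fit import *
import sys
d=np.load("st.npz"); c,ey=d["c"],d["ey"]; ex=np.array([ey[1],-ey[0]])
W=lambda x,y,z: np.r_[c+x*ex+y*ey,z].tolist()
def push(x,y0,y1):
    best=None
    for sg in(1,-1):
        q=R.from_matrix(np.c_[np.r_[sg*ey,0],np.r_[sg*ex,0],[0,0,-1]]).as_quat()
        j=bot.solve_ik(W(x,y0,130),q)
        if j is not None:
            k=np.abs(np.array(j)-bot.current_joints()).max()
            if best is None or k<best[0]: best=(k,q)
    q=best[1]
    bot.move_ptp(W(x,y0,150),q); bot.set_gripper(50)
    bot.servo_line(W(x,y0,70),150)
    hit=bot.servo_line(W(x,y0,40),25,stop_force=6)
    z=bot.current_tcp_pos()[2]; print("touch",hit,z,bot.current_ft_force())
    z+=3
    bot.servo_line(W(x,y0,z),50)
    r=bot.servo_line(W(x,y1,z),60,stop_force=40); print("push stopped",r,bot.current_tcp_pos(),bot.current_ft_force())
    bot.servo_line(W(x,y1-10*np.sign(y1-y0),z),60)
    bot.servo_line(W(x,y1-10*np.sign(y1-y0),150),150)
E
python3 - <<'E'
from push import *
push(-65.6,-78,130)
p=bot.get_image("side"); save(p,"side1.png",cv2.resize(p["img"][140:370,260:470],None,fx=2.5,fy=2.5)); print(bot.current_time_s(),flanges(p,c,ey,32))
E
```

```text
touch True 43.979012114859735 [-1.29391328  0.50893055  4.44294457]
push stopped False [500.23791064 156.44974766  46.99554573] [ 0.52827119 -0.80569733 -0.44341506]
10.6917 {'round_flange': (array([628.53481309,  15.67835505]), array([81.2,  8.6]), array([105.,  90.]), 68.46673583984375, 0.57)}
```

View pics/side1.png

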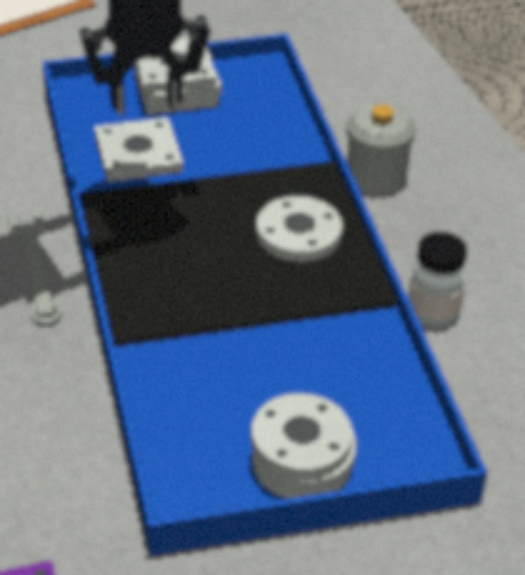

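The square (crop 140,147) lies in its tray with a blue gap to the deck, and the round one at (300,227) has not been moved. Round next.

```bash
python3 - <<'E'
from push import *
push(75.9,88,-138)
bot.servo_line((np.array(bot.current_tcp_pos())+[0,0,60]).tolist(),150)
bot.set_joints([1.198, 0.053, 1.613, 0, 1.476, -0.119])
p=bot.get_image("top"); f=flanges(p,c,ey,37); print(f)
s=bot.get_image("side")
a=cv2.resize(p["img"][115:310,185:490],(610,390)); b=cv2.resize(s["img"][140:370,260:470],(190,208))
b=cv2.resize(s["img"][140:370,260:470],(356,390)); save(p,"end.png",cv2.resize(np.hstack([a,b]),None,fx=.82,fy=.82)); print(bot.current_time_s())
E
```

```text
touch True 44.03373988090183 [-1.06336175  0.45115153  4.0268583 ]
push stopped False [ 602.65191149 -128.66622652   47.02290405] [1.02096582 0.33184439 0.2568526 ]
{'round_flange': (array([ 593.2252189 , -173.36318876]), array([  72.8, -183.5]), array([86., 90.]), 27.378137588500977, 0.69), 'square_flange': (array([506.01515062, 212.99365069]), array([-67.8, 186.7]), array([89., 90.]), 81.52547454833984, 0.63)}
22.3167
```

View pics/end.png

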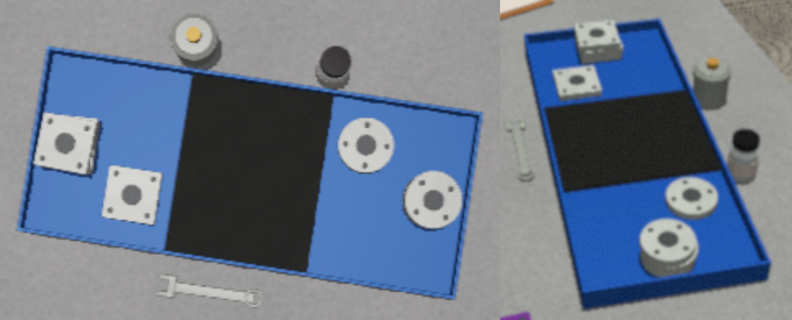

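Both flanges lie clear of the deck: the square (131,195) is at 187 mm along the station and the round (366,145) at -184 mm. Both clear the deck end, the stacks and the walls, and the housing and jar are still in place.

```bash
python3 -c "
from cell import bot
print(bot.finish_job())"
```

```text
the job is handed in; nothing more can be done
None
```

Both flanges now lie on the floor of the tray holding their own shape, the housing and jar were not moved, and I handed the job in at about 22 s of the 51 s allowed; no verdict came back.

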